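# Free the flap and present the wash-station filter

## Robot

A 6-joint arm with a two-finger parallel gripper is mounted at the origin on the work surface. World frame = base frame: x ahead of the robot, y to its left, z up, the work surface at z = 0. Lengths are in mm, angles in degrees, forces in N, time in s.
With the tool pointing down it reaches from about 300 to 850 mm from the base axis. Payload 4.2 kg.
Tool frame: the origin (TCP) lies at the very end of the fingers, on their centre line; the grasp point (between the pads) lies 19 mm behind it; z points along the fingers, y is the line along which they close (so a half turn about z gives the same grasp; the last joint's range is limited). The gripper opens to 91 mm and grips with 3 to 60 N. Pads are 32 mm wide; open, the fingers measure 118 mm over their backs; the gripper's body (76 mm by 178 mm) begins 60 mm behind the grasp point.
Start: joints at [70.818, 18.312, 89.639, -0, 72.044, -1.146], TCP at [178.038, 546.759, 213.976] pointing down, gripper open.
Joint ranges: [-177.97, 177.97], [-48.28, 115.42], [12.27, 149.76], [-77.06, 257.06], [2.81, 150.46], [-146.56, 146.56]. Speed limits (degrees/s): [147.25, 147.25, 180, 180, 180, 180].

## Interface

Orientations are given as [roll, pitch, yaw] about the fixed x, y, z axes, in that order (R = Rz(yaw) Ry(pitch) Rx(roll)).
In Python, from workcell import env, eyes gives the robot as it stands.
- The arm moves only by the tool send_rows, never from a script. Its argument "targets" is text: rows parted by semicolons, each of 7 numbers parted by spaces: the shift along the tool's x, y, z in m, then the turn, a rotation vector about the tool's x, y, z in degrees, then the opening in per cent of the stroke, from 0 (shut) to 100 (fully open). A call has 1 to 12 rows; each row is the pose to reach, as a shift and turn from the pose commanded when the call began, along the tool's axes at that moment; what a row does not reach only later rows make up. A row lasts 1/12 s, in which the tool goes at most 41.7 mm and 7.16 degrees, less where a joint would pass 70% of its speed; a pose out of reach is approached as far as the arm can. A call with a gripper value outside its range is refused whole. The fingers move at their own pace and stop on an object; "grip_force" is the grip in N (left out, the last holds). Time passes only in rows, so rows that repeat a pose let the fingers close. It gives the time, the measured TCP pose, the force, the opening and the grip force at its end, in the units of the state.
- env.state(): the state, without advancing time (a new reading comes with each control period).
- eyes.grab_frame(name): name is "scene" or "top" or "wrist"; returns a dict with "image" (480x640x3 uint8, blue, green, red), "fovy" (degrees; the focal length in pixels is half the picture's height over the tangent of half this angle, whatever the lens; pixels are square), "cx", "cy" (the principal point, pixels), "eye" and "attitude" of the camera in the world. Camera axes: x right, y up, looking along -z (the intrinsics and any distortion apply to the point x, -y, -z); pixel columns grow to the right and rows downward; lengths in mm; the calibration is good to about 2 mm. A picture is of the moment at which its call begins. There is no depth.
- env.job_done(): hands the job in; it is judged then, once.
The state is a dict: "time_s": time; "qpos": joint angles; "qvel": joint speeds; "effort": joint torques, N m; "ee_pos": TCP position; "ee_rot": TCP orientation; "force": force on the tool from outside, world axes, zero at the start; "torque": the same for the moment, N m; "gripper_width": finger opening in mm; "gripper_force": force on a finger pad.
Only numpy, scipy, OpenCV 4.12 (cv2) and the standard library are available. Lean on these libraries where they do the work, as an engineer would, in place of code of your own. Each camera call takes 0.05 s, during which the arm holds its last target. There are 200 camera calls.

## Task

A reagent bottle has tipped over in the lane of the wash station and blocks the filter flap: stand it upright on the black strip, in the gap between its two neighbours, and let go of it. Then lift the metal flap fully up so that it stays open, draw the filter plate (the one with the tab) out of the well, and finish while still holding it upright and still, about 10 cm above the middle of the steel drip tray. Leave the blank insert and everything else where it is.

Things in the scene. Friction and masses are not known exactly. Their poses are not given: they have to be found in the camera images.
- station: Wash station, a white bench unit fixed to the table, 270 x 320 x 80 mm high. Origin on the table below the lane's middle; x points from the lane to the flap (away from the robot), y left along the lane, z up. Flat deck at z 80 mm. The flap lies flush with the deck from x 61 to 211 mm, y -98 to 98 mm, and covers the well.
- lane (a point): Middle of the lane, on the deck; axes as the station. The lane is a black rubber strip 66 mm wide in x, 310 mm long in y, flush with the deck. An 8 mm high steel rail runs along its near edge (x -37 to -43 mm).
- well (a point): Middle of the well's floor under the flap (station x 137, z 12 mm); axes as the station. Open over y -102 to 102 mm. Two slots along x, at y +36 and -36 mm: one holds the filter plate, the other a blank insert (which is which varies). Only the plates' ends, more than 31 mm from their middle, stand between guides (26 mm high, outer faces 12 mm either side of the slot); the middles are free for fingers.
- flap (a joint): Angle of the flap: 0 shut, grows as its near edge rises, stop at 1.75 rad. Friction hinge: it stays where it is left; lifting takes about 3 N at the fin.
- flap_hinge (a point): Middle of the flap's hinge line, which runs along the station's y at the flap's far edge: station x 213 mm, z 77 mm. Fixed.
- flap_fin (a point): Middle of the grip fin on the flap's top: 34 mm long in x, 10 mm thick in y, rising 26 mm above the flap. With the flap shut it lies 83 mm on the robot's side of the hinge and 16 mm above the hinge line. It moves with the flap; axes as the station's when shut. The flap is an aluminium plate 196 mm wide, 6 mm thick, reaching from 2 to 152 mm from the hinge line.
- bottle_center (a point): Centre (36 mm above its foot) of the tipped white square bottle: body 46 x 46 x 54 mm, then a round grey cap 36 mm across, 72 mm high in all, 95 to 190 g. Its z runs from foot to cap. At the start it lies flat on the deck, its foot over the lane, its cap over the flap and pointing away from the robot (roughly the station's x).
- jar_center (a point): Centre of a neighbour in the lane: round amber jar, 52 mm across, 62 mm high, standing at one end of the lane (station y about +118 or -118 mm). Leave alone.
- squat_center (a point): Centre of the other neighbour, at the lane's other end: clear square bottle 42 x 42 mm, 66 mm high. Leave alone.
- filter_center (a point): Centre (27.5 mm above its underside) of the filter plate, white frame with grey mesh: body 90 mm long (its x) x 12 mm thick (its y) x 38 mm high, with a tab in the middle on top, 34 mm long x 12 mm thick, rising 17 mm more (55 mm in all). About 70 g. It stands loosely upright in its slot and draws straight up.
- filter: The same filter plate; origin at the centre of its underside, z up.
- filter_tab (a point): Middle of the filter plate's tab, 46 mm above its underside (9 mm below the tab's top).
- blank_center (a point): Centre of the blank insert: plain white plate 90 x 12 x 24 mm without a tab, in the other slot. Leave in place.
- tray: Steel drip tray fixed to the table, 160 x 160 x 18 mm high, open-topped; origin at the centre of its underside.
- tray_in (a point): Centre of the drip tray's inner floor, 4 mm above the table.
- beaker_center (a point): Centre of a glass beaker, 70 mm across, 80 mm high. Leave alone.
- timer_center (a point): Centre of a bench timer lying flat, 50 x 75 x 22 mm. Leave alone.
- tipbox_center (a point): Point 30 mm above the foot of a small white and blue tip box, 120 x 90 x 61 mm. Leave alone.

How it is judged:
By the outcome, as a careful person would: the job done as asked, in the order asked, and still so for the second after the job is handed in, while the arm keeps its last pose, push and grip.
It also fails if it takes over 72 s, if anything falls off the work surface, if the arm or the gripper's body presses on something with over 40 N, if the wrist force passes 120 N, or if a joint passes its speed limit or range.

## Working session

There is one attempt and no reset: what is moved stays moved. The work goes in short steps, Python scripts to look and compute and a tool call to move; the robot and the scene stay as the last step left them, time stands still between calls to the robot, and variables do not carry over. Pictures are saved under pics/ and viewed, at most 10 in all, crops included, and the job is handed in when it is done.

Besides the shell and the picture viewer there is one more tool, called as name(argument=value, ...), one argument or row to a line, values as JSON. send_rows: Moves the arm, as the interface text tells. Its arguments: {"type":"object","properties":{"targets":{"type":"string"},"grip_force":{"type":"number"}},"required":["targets"]}

```bash
ls; mkdir -p pics
cat > h.py <<'E'
import numpy as np,cv2
from scipy.spatial.transform import Rotation as R
from workcell import env,eyes
E
python3 - <<'E'
from h import *
ims=[]
for n in("scene","top"):
    f=eyes.grab_frame(n); cv2.imwrite(f"pics/{n}0.png",f["image"])
    print(n,{k:v for k,v in f.items() if k!="image"})
f=eyes.grab_frame("wrist");print({k:v for k,v in f.items() if k!="image"});cv2.imwrite("pics/wrist0.png",f["image"])
print(env.state())
E
```

```text
pics
scene {'fovy': 52.058834942344106, 'cx': 314.73048911563956, 'cy': 234.09687443326243, 'eye': array([1073.50433692,  315.72738756, 1110.6787153 ]), 'attitude': array([ 33.10726775,  -0.60386241, 125.79050485])}
top {'fovy': 45.4331525280125, 'cx': 314.36165850926557, 'cy': 238.65803849252913, 'eye': array([ 456.31263251,  -39.2367254 , 1581.67186954]), 'attitude': array([  2.80034396,  -0.84352621, -90.11448485])}
{'fovy': 61.436714190464414, 'cx': 312.61532107098674, 'cy': 236.6869424797698, 'eye': array([109.76391141, 567.94064709, 384.5967246 ]), 'attitude': array([-14.55327305,   0.08203546,  71.99690887])}
{'time_s': 0.15, 'qpos': array([ 7.08183869e+01,  1.83427380e+01,  8.96888212e+01,  1.85120054e-03,
        7.20434528e+01, -1.14667227e+00]), 'qvel': array([ 0.0818261 , -0.07904572, -0.20305189,  0.01665658,  0.10027759,
        0.05860929]), 'effort': array([ 5.26499207e-04, -4.12768221e+01, -2.32155973e+01,  7.27063743e-02,
        4.33412916e-02, -9.76108163e-05]), 'ee_pos': array([177.89487278, 546.40506345, 213.32867745]), 'ee_rot': array([-1.79925038e+02, -3.26105665e-03,  1.61964485e+02]), 'force': array([-0.00060751, -0.40503553, -0.16239181]), 'torque': array([-0.07417478, -0.04641337, -0.08171913]), 'gripper_force': 0.0, 'gripper_width': 91.14554694754084}
```

View pics/top0.png

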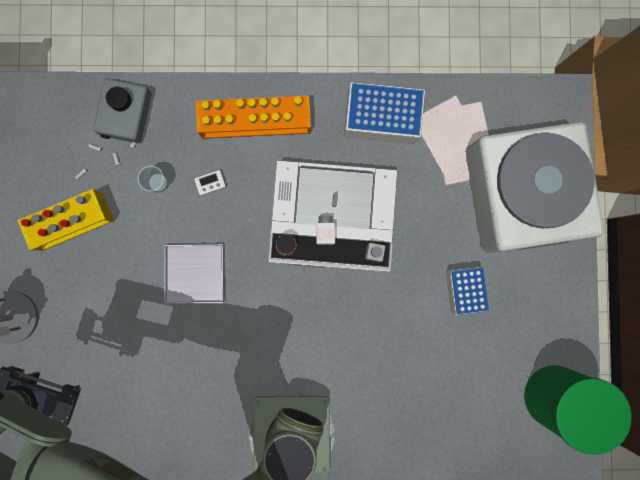

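View pics/scene0.png

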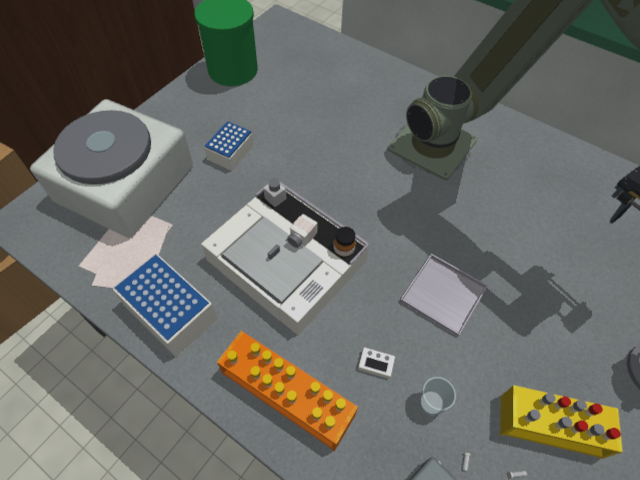

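The top view shows the station with deck corners at about (269,262), (391,270), (397,169) and (278,161). The bottle body is at (325,233) with its cap up at (326,217), the fin at (335,199), the jar at (286,244), the squat bottle at (375,252) and the tray at (194,273). In the scene view the bottle is at (303,230), the fin at (273,251) and the tray's middle at (443,294).

```bash
cat >> h.py <<'E'
def ray(f,u,v):
    fl=240/np.tan(np.radians(f["fovy"]/2))
    d=np.array([(u-f["cx"])/fl,-(v-f["cy"])/fl,-1])
    return np.array(f["eye"]),R.from_euler('xyz',f["attitude"],degrees=True).as_matrix()@d
def onz(f,u,v,z):
    e,d=ray(f,u,v); return e+d*(z-e[2])/d[2]
def proj(f,p):
    fl=240/np.tan(np.radians(f["fovy"]/2))
    q=R.from_euler('xyz',f["attitude"],degrees=True).as_matrix().T@(np.array(p)-f["eye"])
    return np.array([f["cx"]-fl*q[0]/q[2],f["cy"]+fl*q[1]/q[2]])
def tri(*obs):
    A=np.zeros((3,3));b=np.zeros(3)
    for f,u,v in obs:
        e,d=ray(f,u,v);d=d/np.linalg.norm(d);P=np.eye(3)-np.outer(d,d);A+=P;b+=P@e
    p=np.linalg.solve(A,b)
    return p,[np.round(proj(f,p)-(u,v),1) for f,u,v in obs]
E
python3 - <<'E'
from h import *
t=eyes.grab_frame("top");s=eyes.grab_frame("scene")
for c in [(269,262),(391,270),(397,169),(278,161)]: print("deck",onz(t,*c,80).round())
print("bottle",onz(t,325,233,126).round(),"fin",tri((t,335,199),(s,273,251)))
print("jar",onz(t,286,244,142).round(),"sq",onz(t,375,252,146).round())
im=t["image"]
# tray corners
print("tray",tri((t,194,273),(s,443,294)))
a=cv2.resize(t["image"][145:285,255:410],None,fx=3.8,fy=3.8,interpolation=2)
cv2.imwrite("pics/c1.png",a)
E
```

```text
deck [469.  57.  80.]
deck [ 447. -262.   80.]
deck [ 714. -280.   80.]
deck [735.  34.  80.]
bottle [542. -88. 126.] fin (array([ 631.39152913, -114.35096861,   99.85376845]), [array([-0.3,  0.2]), array([-0.3, -0. ])])
jar [513.  11. 142.] sq [ 493. -213.  146.]
tray (array([439.71541718, 266.43485036,   8.66374995]), [array([-0.,  0.]), array([-0., -0.])])
```

send_rows(
  targets="-0.508 -0.52 -0.116 0 0 166 100;-0.508 -0.52 -0.116 0 0 166 100;-0.508 -0.52 -0.116 0 0 166 100;-0.508 -0.52 -0.116 0 0 166 100;-0.508 -0.52 -0.116 0 0 166 100;-0.508 -0.52 -0.116 0 0 166 100;-0.508 -0.52 -0.116 0 0 166 100;-0.508 -0.52 -0.116 0 0 166 100;-0.508 -0.52 -0.116 0 0 166 100;-0.508 -0.52 -0.116 0 0 166 100;-0.508 -0.52 -0.116 0 0 166 100;-0.508 -0.52 -0.116 0 0 166 100",
)

```text
time_s: 1.25
ee_pos: [397.0, 102.1, 293.3]
ee_rot: [180.0, -0.0, 75.7]
force: [1.1, -0.1, 0.2]
gripper_width: 90.7
gripper_force: 0.0
```

```bash
cat >> h.py <<'E'
def go(pos,rot):
    """print shift (m) and turn (deg) in tool axes from the present pose to a world pose"""
    s=env.state();M=R.from_euler('xyz',s["ee_rot"],degrees=True)
    T=rot if isinstance(rot,R) else R.from_euler('xyz',rot,degrees=True)
    d=M.inv().apply(np.array(pos)-s["ee_pos"])/1000;w=(M.inv()*T).as_rotvec(degrees=True)
    print("t",s["time_s"],"pos",s["ee_pos"].round(1),"rot",s["ee_rot"].round(1),"q",s["qpos"].round(1),"\n shift",d.round(4),"turn",w.round(2))
def tilt(yaw,t):
    """tool down at yaw (tool x along it), then leaned so that it points along yaw by t deg from down"""
    return R.from_euler('z',yaw,degrees=True)*R.from_euler('y',-t,degrees=True)*R.from_euler('x',180,degrees=True)
E
python3 -c "
from h import *
go([500,-105,330],tilt(-4.2,0))"
```

```text
t 1.25 pos [397.  102.1 293.3] rot [180.   -0.   75.7] q [ 12.8   0.5 100.4   0.   79.1  27.1] 
 shift [-0.1751  0.1511 -0.0367] turn [ 1.000e-02 -5.000e-02  7.986e+01]
```

send_rows(
  targets="-0.175 0.151 -0.037 0 0 80 100;-0.175 0.151 -0.037 0 0 80 100;-0.175 0.151 -0.037 0 0 80 100;-0.175 0.151 -0.037 0 0 80 100;-0.175 0.151 -0.037 0 0 80 100;-0.175 0.151 -0.037 0 0 80 100;-0.175 0.151 -0.037 0 0 80 100;-0.175 0.151 -0.037 0 0 80 100;-0.175 0.151 -0.037 0 0 80 100;-0.175 0.151 -0.037 0 0 80 100;-0.175 0.151 -0.037 0 0 80 100;-0.175 0.151 -0.037 0 0 80 100",
)

```text
time_s: 2.25
ee_pos: [500.9, -102.3, 329.6]
ee_rot: [-180.0, 0.0, -4.2]
force: [0.3, -0.8, 0.0]
gripper_width: 91.4
gripper_force: 0.0
```

```bash
python3 -c "
from h import *
import pickle
f=eyes.grab_frame('wrist');cv2.imwrite('pics/w1.png',f['image']);pickle.dump(f,open('w1.pkl','wb'))
go([500,-105,330],tilt(-4.2,0))
print(f['eye'],f['attitude'])"
```

```text
t 2.3 pos [ 500.9 -102.2  329.6] rot [-180.    0.   -4.] q [-12.8   9.5  85.1   0.   85.4  81.1] 
 shift [-0.0007  0.0028 -0.0004] turn [-0.    0.01  0.23]
[ 570.31456588 -107.91996248  500.92310641] [-1.45704913e+01  1.45635038e-02 -9.41219396e+01]
```

View pics/w1.png

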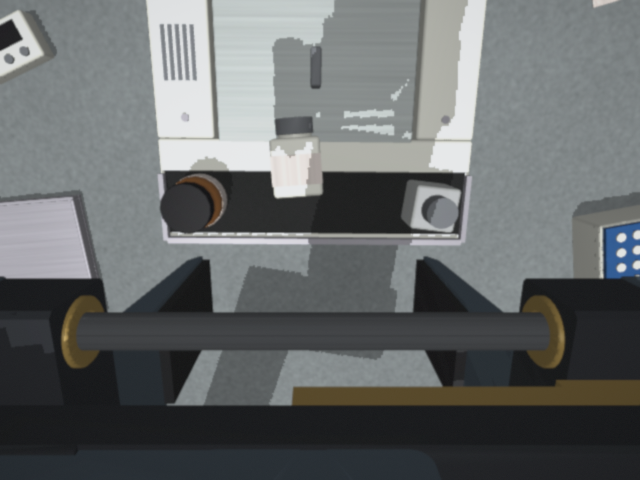

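The wrist view shows the bottle body at about x 270–322, y 137–197, the cap at (294,126), the fin at (316,67), the strip from y 172 to 236, the jar at (190,205) and the squat bottle at (433,206).

```bash
python3 -c "
import cv2
a=cv2.imread('pics/w1.png')[100:250,150:350]
cv2.imwrite('pics/w1c.png',cv2.resize(a,None,fx=4,fy=4,interpolation=2))"
```

```text
(no output)
```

View pics/w1c.png

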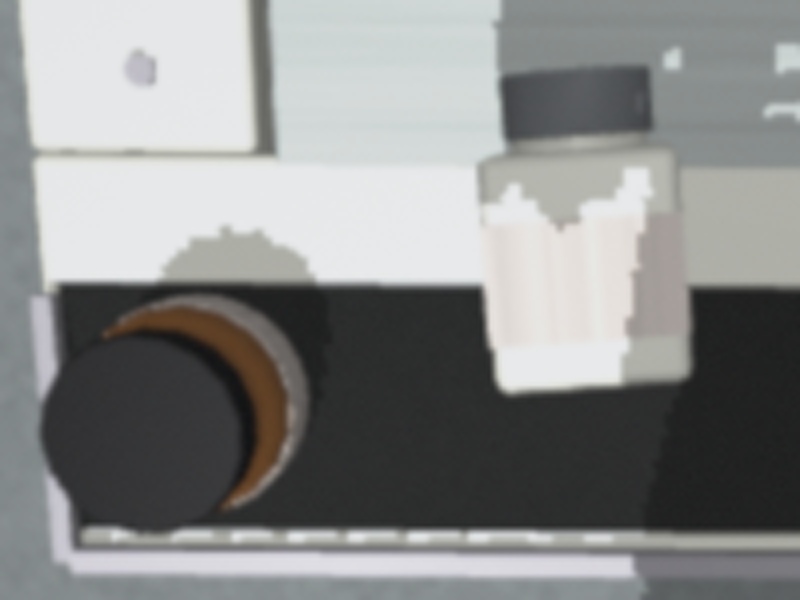

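The crop gives the bottle's upper-face corners in full-picture pixels: (270,140.5), (318.5,137.5), (322.5,194.5) and (274.5,198). The strip's far edge runs through (164,171.5) and the rail through (170,233).

```bash
python3 -c "
from h import *
import pickle
f=pickle.load(open('w1.pkl','rb'))
c=[(270,140.5),(318.5,137.5),(322.5,194.5),(274.5,198)]
for z in(120,126):
    P=np.array([onz(f,*p,z) for p in c]);print(z,P.round(1).tolist(),[np.linalg.norm(P[i]-P[i-1]).round(1) for i in range(4)],P.mean(0).round(1))
    d=(P[0]+P[1]-P[2]-P[3]);print('axis yaw',np.degrees(np.arctan2(d[1],d[0])))
for p in [(164,171.5),(350,172),(468,173),(170,235),(460,238),(160,140),(470,139.5)]: print(p,onz(f,*p,80).round(1))
print('fin',onz(f,316,47,106).round(1),onz(f,316,87,106).round(1),onz(f,185,117,80))
t=eyes.grab_frame('top')
print(tri((t,325,233),(f,296,167)))
"
```

```text
120 [[565.3, -68.3, 120.0], [564.8, -112.8, 120.0], [512.1, -113.0, 120.0], [512.1, -67.3, 120.0]] [np.float64(53.3), np.float64(44.6), np.float64(52.7), np.float64(45.7)] [538.6 -90.4 120. ]
axis yaw -0.41237549033758386
126 [[565.4, -68.9, 126.0], [564.9, -112.8, 126.0], [513.1, -113.0, 126.0], [513.0, -67.9, 126.0]] [np.float64(52.4), np.float64(43.9), np.float64(51.8), np.float64(45.0)] [539.1 -90.6 126. ]
axis yaw -0.41237549033759185
(164, 171.5) [541.7  48.2  80. ]
(350, 172) [ 527.3 -143.5   80. ]
(468, 173) [ 517.5 -265.1   80. ]
(170, 235) [474.1  52.9  80. ]
(460, 238) [ 448.3 -258.2   80. ]
(160, 140) [573.3  47.1  80. ]
(470, 139.5) [ 551.2 -266.3   80. ]
fin [ 643.7 -116.2  106. ] [ 609.9 -113.8  106. ] [593.67955059  18.42692222  80.        ]
(array([541.016382  , -89.1465289 , 127.68578714]), [array([0.5, 0.3]), array([-1.5, -0.7])])
```

```bash
python3 -c "
from h import *
go([597,-90.5,160],tilt(-0.4,-45))
go([533.6,-90.5,96.6],tilt(-0.4,-45))"
```

```text
t 2.35 pos [ 500.9 -102.2  329.6] rot [-180.     0.    -3.8] q [-12.8   9.5  85.1   0.   85.4  81. ] 
 shift [ 0.0951 -0.0181  0.1696] turn [ -1.36 -44.98  -3.26]
t 2.35 pos [ 500.9 -102.2  329.6] rot [-180.     0.    -3.8] q [-12.8   9.5  85.1   0.   85.4  81. ] 
 shift [ 0.0319 -0.0138  0.233 ] turn [ -1.36 -44.98  -3.26]
```

send_rows(
  targets="0.095 -0.018 0.17 -1.4 -45 -3.3 100;0.095 -0.018 0.17 -1.4 -45 -3.3 100;0.095 -0.018 0.17 -1.4 -45 -3.3 100;0.095 -0.018 0.17 -1.4 -45 -3.3 100;0.095 -0.018 0.17 -1.4 -45 -3.3 100;0.095 -0.018 0.17 -1.4 -45 -3.3 100;0.095 -0.018 0.17 -1.4 -45 -3.3 100;0.095 -0.018 0.17 -1.4 -45 -3.3 100;0.095 -0.018 0.17 -1.4 -45 -3.3 100;0.095 -0.018 0.17 -1.4 -45 -3.3 100",
)

```text
time_s: 3.18
ee_pos: [597.1, -90.9, 161.1]
ee_rot: [180.0, 44.8, -0.5]
force: [-0.8, -0.2, 0.3]
gripper_width: 90.9
gripper_force: 0.0
```

```bash
python3 -c "
from h import *
go([533.6,-90.5,96.6],tilt(-0.4,-45))
f=eyes.grab_frame('wrist');cv2.imwrite('pics/w2.png',f['image'])
"
```

```text
t 3.1833 pos [597.1 -90.9 161.1] rot [180.   44.8  -0.5] q [ -7.1  48.5  56.7  -5.4 119.3  82.6] 
 shift [0.0005 0.0001 0.0905] turn [-0.04 -0.16 -0.04]
```

View pics/w2.png

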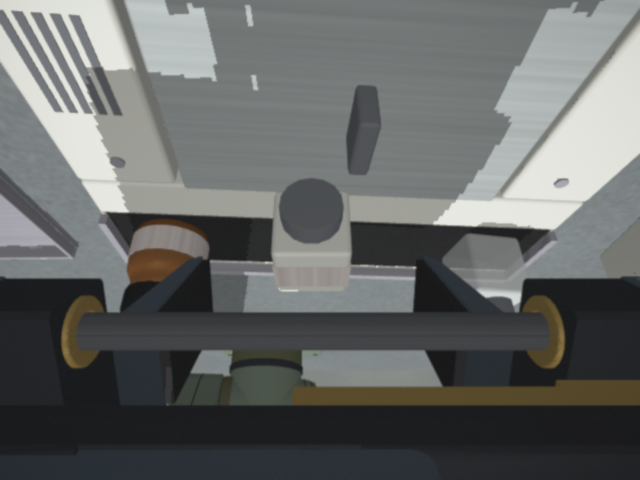

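The bottle stands centred between the fingers (body x 272–351, fingertips at 210 and 415). I advance and grip.

send_rows(
  targets="0 0 0.03 0 0 0 100;0 0 0.06 0 0 0 100;0 0 0.08 0 0 0 100;0 0 0.09 0 0 0 100;0 0 0.09 0 0 0 100;0 0 0.09 0 0 0 100;0 0 0.09 0 0 0 0;0 0 0.09 0 0 0 0;0 0 0.09 0 0 0 0;0 0 0.09 0 0 0 0;0 0 0.09 0 0 0 0;0 0 0.09 0 0 0 0",
  grip_force=20,
)

```text
time_s: 4.23
ee_pos: [533.5, -90.3, 96.0]
ee_rot: [180.0, 45.0, -0.5]
force: [-0.2, 0.3, 0.5]
gripper_width: 54.4
gripper_force: 0.0
```

send_rows(
  targets="0 0 0 0 0 0 0;0 0 0 0 0 0 0;0 0 0 0 0 0 0;0 0 0 0 0 0 0",
)

```text
time_s: 4.57
ee_pos: [533.5, -90.3, 96.0]
ee_rot: [180.0, 45.0, -0.5]
force: [-0.2, 0.2, -0.2]
gripper_width: 45.8
gripper_force: 20.0
```

```bash
python3 -c "
from h import *
go([515,-98,230],tilt(-4.4,45))
"
```

```text
t 4.5667 pos [533.5 -90.3  96. ] rot [180.   45.   -0.5] q [ -7.7  45.5  73.1  -5.3 106.1  83.4] 
 shift [-0.1078  0.0079 -0.0818] turn [2.000e-02 8.997e+01 4.340e+00]
```

send_rows(
  targets="-0.02 0 -0.02 0 0 0 0;-0.045 0 -0.045 0 0 0 0;-0.108 0.008 -0.082 0 90 4.3 0;-0.108 0.008 -0.082 0 90 4.3 0;-0.108 0.008 -0.082 0 90 4.3 0;-0.108 0.008 -0.082 0 90 4.3 0;-0.108 0.008 -0.082 0 90 4.3 0;-0.108 0.008 -0.082 0 90 4.3 0;-0.108 0.008 -0.082 0 90 4.3 0;-0.108 0.008 -0.082 0 90 4.3 0;-0.108 0.008 -0.082 0 90 4.3 0;-0.108 0.008 -0.082 0 90 4.3 0",
)

```text
time_s: 5.57
ee_pos: [514.3, -98.1, 231.5]
ee_rot: [179.3, -26.9, -3.4]
force: [0.2, 0.4, -2.2]
gripper_width: 46.0
gripper_force: 20.0
```

```bash
python3 -c "
from h import *
go([515,-98,230],tilt(-4.4,45))
"
```

```text
t 5.5667 pos [514.3 -98.1 231.5] rot [179.3 -26.9  -3.4] q [-15.    0.6 114.7   7.4  38.3  73.8] 
 shift [-0.0001 -0.0002  0.0017] turn [ 0.05 18.05  0.94]
```

send_rows(
  targets="0 0 0.002 0 18.1 0.9 0;0 0 0.002 0 18.1 0.9 0;0 0 0.002 0 18.1 0.9 0;0 0 0.002 0 18.1 0.9 0;0 0 0.002 0 18.1 0.9 0",
)

```text
time_s: 5.98
ee_pos: [512.7, -97.3, 226.1]
ee_rot: [-179.8, -44.4, -4.5]
force: [-1.1, 0.1, -2.0]
gripper_width: 45.8
gripper_force: 20.0
```

```bash
python3 -c "
from h import *
import pickle
go([505,-106,125],tilt(-4.4,45))
go([505,-106,103],tilt(-4.4,45))
s=eyes.grab_frame('scene');pickle.dump(s,open('s1.pkl','wb'))
t=eyes.grab_frame('top')
a=s['image'][150:270,190:390];b=t['image'][170:290,240:440]
cv2.imwrite('pics/hold.png',np.vstack([cv2.resize(a,None,fx=2.5,fy=2.5),cv2.resize(b,None,fx=2.5,fy=2.5)]))
"
```

```text
t 5.9833 pos [512.7 -97.3 226.1] rot [-179.8  -44.4   -4.5] q [-18.2  -3.2 129.2  43.3  14.2  37.7] 
 shift [-0.0758  0.0095  0.0673] turn [-0.07  0.58 -0.09]
t 5.9833 pos [512.7 -97.3 226.1] rot [-179.8  -44.4   -4.5] q [-18.2  -3.2 129.2  43.3  14.2  37.7] 
 shift [-0.0912  0.0095  0.083 ] turn [-0.07  0.58 -0.09]
```

View pics/hold.png

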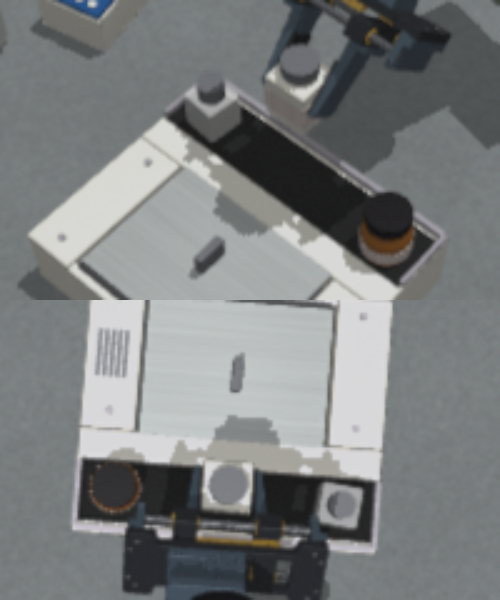

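The bottle is upright in the grip and over the strip, between its neighbours. The wrist passes near its singularity, so I descend gently.

send_rows(
  targets="-0.008 0.001 0.007 0 0.6 0 0;-0.016 0.002 0.014 0 0.6 0 0;-0.024 0.003 0.021 0 0.6 0 0;-0.032 0.004 0.028 0 0.6 0 0;-0.04 0.005 0.035 0 0.6 0 0;-0.048 0.006 0.042 0 0.6 0 0;-0.056 0.007 0.049 0 0.6 0 0;-0.063 0.008 0.056 0 0.6 0 0;-0.07 0.009 0.062 0 0.6 0 0;-0.076 0.0095 0.067 0 0.6 0 0;-0.076 0.0095 0.067 0 0.6 0 0;-0.076 0.0095 0.067 0 0.6 0 0",
)

```text
time_s: 7.08
ee_pos: [509.4, -107.1, 127.9]
ee_rot: [-180.0, -45.3, -4.3]
force: [-0.3, 0.5, -1.5]
gripper_width: 46.0
gripper_force: 20.0
```

```bash
python3 -c "
from h import *
go([505,-106,103],tilt(-4.4,45))
"
```

```text
t 7.0833 pos [ 509.4 -107.1  127.9] rot [-180.   -45.3   -4.3] q [-20.5   7.6 139.2 133.3  15.8 -55.9] 
 shift [-0.0208 -0.0008  0.0143] turn [-0.06 -0.29  0.05]
```

send_rows(
  targets="-0.005 0 0.003 0 -0.3 0 0;-0.01 0 0.006 0 -0.3 0 0;-0.015 -0.0005 0.01 0 -0.3 0 0;-0.019 -0.001 0.013 0 -0.3 0 0;-0.0205 -0.001 0.014 0 -0.3 0 0;-0.0205 -0.001 0.014 0 -0.3 0 0",
)

```text
time_s: 7.58
ee_pos: [504.5, -105.7, 103.6]
ee_rot: [180.0, -45.0, -4.3]
force: [0.2, 0.1, -0.4]
gripper_width: 46.1
gripper_force: 20.0
```

```bash
python3 -c "
from h import *
go([505,-106,101],tilt(-4.4,45))
f=eyes.grab_frame('wrist');cv2.imwrite('pics/w3.png',f['image'])
"
```

```text
t 7.5833 pos [ 504.5 -105.7  103.6] rot [180.  -45.   -4.3] q [-20.5  10.7 141.6 144.2  19.6 -67.4] 
 shift [-0.0015  0.0002  0.0022] turn [-0.04 -0.01  0.05]
```

View pics/w3.png

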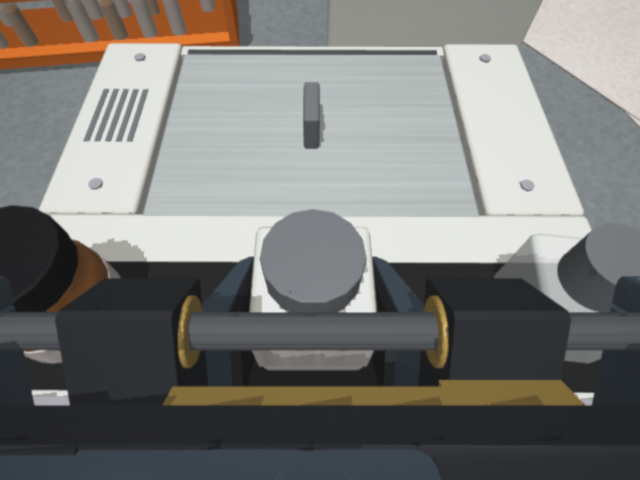

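The bottle stands upright and centred between the jar and the squat bottle, at (313,290). The fall in the measured weight suggests the foot is about to touch or already touching, so I lower a little more.

send_rows(
  targets="-0.0007 0 0.0007 0 0 0 0;-0.0014 0 0.0014 0 0 0 0;-0.0014 0 0.0014 0 0 0 0",
)

```text
time_s: 7.88
ee_pos: [504.0, -105.8, 101.4]
ee_rot: [180.0, -45.0, -4.4]
force: [0.5, 0.0, -1.4]
gripper_width: 46.3
gripper_force: 20.0
```

send_rows(
  targets="-0.0007 0 0.0007 0 0 0 0;-0.0014 0 0.0014 0 0 0 0;-0.0014 0 0.0014 0 0 0 0",
)

```text
time_s: 8.13
ee_pos: [504.2, -105.8, 99.8]
ee_rot: [180.0, -45.1, -4.4]
force: [-2.4, 0.8, 3.9]
gripper_width: 46.2
gripper_force: 20.0
```

send_rows(
  targets="0 0 0 0 0 0 60;0 0 0 0 0 0 60;0 0 0 0 0 0 80;0 0 0 0 0 0 80;0 0 -0.02 0 0 0 80;0 0 -0.045 0 0 0 80;0 0 -0.075 0 0 0 80;0 0 -0.11 0 0 0 80;0 0 -0.11 0 0 0 80",
)

```text
time_s: 8.88
ee_pos: [442.3, -97.5, 164.8]
ee_rot: [-179.3, -45.3, -4.4]
force: [0.5, 0.1, -0.0]
gripper_width: 72.8
gripper_force: 0.0
```

Run:
```python
from h import *
f=eyes.grab_frame('wrist');t=eyes.grab_frame('top')
cv2.imwrite('pics/w4.png',np.hstack([cv2.resize(f['image'][:420],(400,262)),cv2.resize(t['image'][150:280,240:440],(400,262))]))
go([560,-109,300],tilt(-4.4,0))
```

```text
t 8.9833 pos [442.5 -97.8 165.7] rot [-179.5  -45.4   -4.2] q [-25.2  -3.6 142.2  97.2  15.4 -22.6] 
 shift [ 0.1785  0.0024 -0.0102] turn [ -0.57 -45.43   0.37]
```

View pics/w4.png

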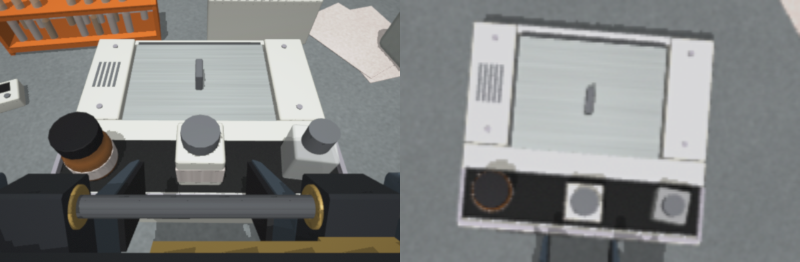

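The bottle stands upright in the gap at (583,203) in the right-hand crop, clear of its neighbours. Next is the flap.

send_rows(
  targets="0.1785 0.0024 -0.01 -0.6 -45.4 0.4 60;0.1785 0.0024 -0.01 -0.6 -45.4 0.4 60;0.1785 0.0024 -0.01 -0.6 -45.4 0.4 60;0.1785 0.0024 -0.01 -0.6 -45.4 0.4 60;0.1785 0.0024 -0.01 -0.6 -45.4 0.4 60;0.1785 0.0024 -0.01 -0.6 -45.4 0.4 60;0.1785 0.0024 -0.01 -0.6 -45.4 0.4 60;0.1785 0.0024 -0.01 -0.6 -45.4 0.4 60;0.1785 0.0024 -0.01 -0.6 -45.4 0.4 60;0.1785 0.0024 -0.01 -0.6 -45.4 0.4 60",
)

```text
time_s: 9.82
ee_pos: [563.7, -109.3, 301.1]
ee_rot: [-176.5, -15.4, -2.8]
force: [2.7, 1.0, -0.1]
gripper_width: 54.6
gripper_force: 0.0
```

```bash
cat >> h.py <<'E'
def tiltf(yaw,t): return tilt(yaw,t)*R.from_euler('z',180,degrees=True)
XS=np.array([np.cos(np.radians(-4.4)),np.sin(np.radians(-4.4)),0]);O=np.array([498,-105.5,0])
YS=np.array([-XS[1],XS[0],0])
def st(x,y,z): return O+XS*x+YS*y+[0,0,z]
E
python3 - <<'E'
from h import *
# fin again from here, second wrist view: dark blob near projected fin
f=eyes.grab_frame('wrist')
p=proj(f,[628,-115,106]);print('proj',p)
g=cv2.cvtColor(f['image'],cv2.COLOR_BGR2GRAY)
x0,y0=(p-50).astype(int);m=(g[max(y0,0):y0+100,x0:x0+100]<75).astype(np.uint8)
n,l,s,c=cv2.connectedComponentsWithStats(m)
for i in range(1,n):
    if s[i,4]>60: print(s[i],c[i]+[x0,max(y0,0)],onz(f,*(c[i]+[x0,max(y0,0)]),106).round(1))
go([628,-115.5,180],tiltf(-4.4,0))
E
```

```text
proj [328.16354677 197.2782285 ]
t 9.8667 pos [ 570.6 -110.4  304.3] rot [-176.6  -15.6   -2.8] q [-16.    8.7  91.5   7.5  65.5  74. ] 
 shift [0.022  0.0104 0.1349] turn [  24.13   -5.57 -176.21]
```

send_rows(
  targets="0 0 0 0 -15.5 1 60;0 0 0 0 -15.5 1 60;0 0 0 0 -15.5 1 60;0 0 0 0 -15.5 1 60",
)

```text
time_s: 10.2
ee_pos: [563.3, -107.3, 294.9]
ee_rot: [-176.2, 0.4, -2.7]
force: [0.2, -0.1, 0.0]
gripper_width: 54.8
gripper_force: 0.0
```

Run:
```python
from h import *
go([620,-115.5,190],tiltf(-5,0))
f=eyes.grab_frame('wrist')
p=proj(f,[628,-115,106]);print(p,f['image'][int(p[1]),int(p[0])])
cv2.imwrite('pics/w5.png',f['image'])
x,y=p.astype(int)
g=cv2.cvtColor(f['image'],cv2.COLOR_BGR2GRAY);print(g[y-40:y+45:6,x-40:x+40:5])
```

```text
t 10.2 pos [ 563.3 -107.3  294.9] rot [-176.2    0.4   -2.7] q [-14.1  16.5  80.7   3.7  83.8  78.2] 
 shift [0.0577 0.0125 0.1039] turn [  -0.68   -5.91 -177.57]
[332.09366824 135.86534242] [98 95 92]
[[197 137 138 138 138 138 138 138 139 140 139 140 141 141 141 141]
 [208 137 137 137 138 138 138 138 139 139 139 139 140 140 139 139]
 [211 139 139 139 139 140 139 139 139 139 139 139 139 138 139 138]
 [210 137 137 138 139 138 139 140 140 141 142 142 142 142 143 142]
 [211 137 137 137 138 139 140  99  92  87 142 142 142 142 142 142]
 [204 138 138 139 139 139 139  94  94  88 141 142 142 142 142 142]
 [208 141 141 141 140 140 140  89  94  90 139 140 139 140 140 139]
 [211 139 137 210 212 215 216  92  93  92 140 140 141 140 140 140]
 [215 158 156 215 216 216 215  92  93  96 154 155 137 137 135 135]
 [215 214 216 216 216 217 217  90  92 106 217 170 140 140 139 139]
 [215 216 216 216 217 217 217 130 115 207 218 176 142 142 141 141]
 [217 216 216 216 217 216 216 217 217 216 216 142 139 139 138 139]
 [216 217 217 217 217 218 218 218 218 217 217 141 140 139 140 139]
 [218 218 218 218 218 217 217 216 216 215 214 137 137 136 136 136]
 [215 215 214 215 214 214 214 213 213 213 163 136 136 136 137 137]]
```

send_rows(
  targets="0.058 0.0125 0.104 -0.7 -5.9 -177.6 60;0.058 0.0125 0.104 -0.7 -5.9 -177.6 60;0.058 0.0125 0.104 -0.7 -5.9 -177.6 60;0.058 0.0125 0.104 -0.7 -5.9 -177.6 60;0.058 0.0125 0.104 -0.7 -5.9 -177.6 60;0.058 0.0125 0.104 -0.7 -5.9 -177.6 60;0.058 0.0125 0.104 -0.7 -5.9 -177.6 60;0.058 0.0125 0.104 -0.7 -5.9 -177.6 60;0.058 0.0125 0.104 -0.7 -5.9 -177.6 60;0.058 0.0125 0.104 -0.7 -5.9 -177.6 60;0.058 0.0125 0.104 -0.7 -5.9 -177.6 60;0.058 0.0125 0.104 -0.7 -5.9 -177.6 60",
)

```text
time_s: 11.25
ee_pos: [617.4, -117.3, 193.1]
ee_rot: [-178.1, -1.5, 83.4]
force: [-0.6, -0.6, -0.2]
gripper_width: 54.5
gripper_force: 0.0
```

Run:
```python
from h import *
go([628,-115.5,180],tiltf(-4.4,0))
```

```text
t 11.25 pos [ 617.4 -117.3  193.1] rot [-178.1   -1.5   83.4] q [-12.5  25.   82.4   1.4  74.7  -6.4] 
 shift [0.0026 0.0108 0.0128] turn [ -0.25  -2.73 -92.12]
```

send_rows(
  targets="0.0026 0.0108 0.0128 -0.2 -2.7 -92 60;0.0026 0.0108 0.0128 -0.2 -2.7 -92 60;0.0026 0.0108 0.0128 -0.2 -2.7 -92 60;0.0026 0.0108 0.0128 -0.2 -2.7 -92 60;0.0026 0.0108 0.0128 -0.2 -2.7 -92 60;0.0026 0.0108 0.0128 -0.2 -2.7 -92 60;0.0026 0.0108 0.0128 -0.2 -2.7 -92 60;0.0026 0.0108 0.0128 -0.2 -2.7 -92 60;0.0026 0.0108 0.0128 -0.2 -2.7 -92 60;0.0026 0.0108 0.0128 -0.2 -2.7 -92 60;0.0026 0.0108 0.0128 -0.2 -2.7 -92 60;0.0026 0.0108 0.0128 -0.2 -2.7 -92 60",
)

```text
time_s: 12.25
ee_pos: [627.9, -115.7, 180.0]
ee_rot: [-179.9, -0.2, 169.4]
force: [-0.1, -0.6, -0.5]
gripper_width: 54.7
gripper_force: 0.0
```

Run:
```python
from h import *
go([628,-115.3,88],tiltf(-4.4,0))
```

```text
t 12.25 pos [ 627.9 -115.7  180. ] rot [-179.9   -0.2  169.4] q [-11.4  25.4  83.6  -0.1  71.3 -90.8] 
 shift [-0.0004  0.0005  0.092 ] turn [-0.04 -0.24 -6.22]
```

send_rows(
  targets="0 0.0005 0.03 0 -0.2 -6.2 40;0 0.0005 0.06 0 -0.2 -6.2 40;0 0.0005 0.085 0 -0.2 -6.2 40;0 0.0005 0.092 0 -0.2 -6.2 40;0 0.0005 0.092 0 -0.2 -6.2 0;0 0.0005 0.092 0 -0.2 -6.2 0;0 0.0005 0.092 0 -0.2 -6.2 0;0 0.0005 0.092 0 -0.2 -6.2 0;0 0.0005 0.092 0 -0.2 -6.2 0;0 0.0005 0.092 0 -0.2 -6.2 0;0 0.0005 0.092 0 -0.2 -6.2 0;0 0.0005 0.092 0 -0.2 -6.2 0",
  grip_force=20,
)

```text
time_s: 13.25
ee_pos: [630.0, -114.4, 90.2]
ee_rot: [-180.0, 0.2, 175.2]
force: [0.1, 6.4, 1.2]
gripper_width: 10.0
gripper_force: 20.0
```

Run:
```python
from h import *
s=env.state();print(s['gripper_width'],s['gripper_force'],s['force'])
H=st(213,0,77);M0=R.from_euler('xyz',s['ee_rot'],degrees=True)
P0=s['ee_pos']-19*np.array([0,0,1])*-1   # grasp point, tool down
v=P0-H; 
for th,t in [(5,5),(10,9),(15,13),(20,17),(25,20),(30,23),(35,25),(40,27),(45,29),(50,31),(55,33),(60,35)]:
    Rt=R.from_rotvec(np.radians(th)*YS); P=H+Rt.apply(v)
    T=R.from_rotvec(np.radians(t)*YS)*M0
    tcp=P+T.apply([0,0,19]); d=M0.inv().apply(tcp-s['ee_pos'])/1000; w=(M0.inv()*T).as_rotvec(degrees=True)
    print(*d.round(4),*w.round(1),0,end=';')
```

```text
10.007428371902323 19.996579885482788 [0.09945295 6.39145716 1.19614631]
-0.0015 0.0 -0.007 0.0 5.0 -0.0 0;-0.0039 0.0 -0.0137 0.1 9.0 -0.0 0;-0.0069 0.0 -0.0202 0.1 13.0 -0.0 0;-0.0105 0.0001 -0.0264 0.1 17.0 -0.0 0;-0.0148 0.0001 -0.0322 0.2 20.0 -0.0 0;-0.0197 0.0001 -0.0375 0.2 23.0 -0.0 0;-0.0252 0.0002 -0.0422 0.2 25.0 -0.0 0;-0.0312 0.0002 -0.0463 0.2 27.0 -0.0 0;-0.0374 0.0003 -0.0499 0.2 29.0 -0.0 0;-0.0439 0.0003 -0.0529 0.2 31.0 -0.0 0;-0.0507 0.0004 -0.0553 0.3 33.0 -0.0 0;-0.0576 0.0004 -0.057 0.3 35.0 -0.0 0;
```

send_rows(
  targets="-0.0015 0 -0.007 0 5 0 0;-0.004 0 -0.0137 0 9 0 0;-0.007 0 -0.02 0 13 0 0;-0.0105 0 -0.0265 0 17 0 0;-0.015 0 -0.032 0 20 0 0;-0.02 0 -0.0375 0 23 0 0;-0.025 0 -0.042 0 25 0 0",
)

```text
time_s: 13.83
ee_pos: [650.4, -116.0, 131.6]
ee_rot: [179.9, -25.8, 175.2]
force: [-8.3, 5.8, 0.4]
gripper_width: 9.9
gripper_force: 20.0
```

Run:
```python
from h import *
s=env.state();print(s['gripper_width'],s['gripper_force'],s['force'],s['ee_pos'],s['ee_rot'],s['qpos'].round())
```

```text
9.896516717901276 19.99828577041626 [-8.26588124  5.83283282  0.39330612] [ 650.40342609 -115.9766849   131.55301959] [179.94767219 -25.79880874 175.19600281] [-10.  44.  61.  -2. 101. -95.]
```

Run:
```python
from h import *
rows=[(-0.0312,-0.0463,27),(-0.0374,-0.0499,29),(-0.0439,-0.0529,31),(-0.0507,-0.0553,33),(-0.0576,-0.057,35)]
A=R.from_rotvec([0,25,0],degrees=True).inv()
for x,z,t in rows: print(*A.apply([x+.025,0,z+.042]).round(4),0,t-25,0,0,end=';')
```

```text
-0.0038 0.0 -0.0065 0 2 0 0;-0.0079 0.0 -0.0124 0 4 0 0;-0.0125 0.0 -0.0179 0 6 0 0;-0.0177 0.0 -0.0229 0 8 0 0;-0.0232 0.0 -0.0274 0 10 0 0;
```

send_rows(
  targets="-0.004 0 -0.0065 0 2 0 0;-0.008 0 -0.0125 0 4 0 0;-0.0125 0 -0.018 0 6 0 0;-0.0177 0 -0.023 0 8 0 0;-0.0232 0 -0.0275 0 10 0 0;-0.0232 0 -0.0275 0 10 0 0",
)

```text
time_s: 14.33
ee_pos: [684.9, -118.8, 148.3]
ee_rot: [180.0, -35.5, 175.2]
force: [-6.4, 6.9, 8.0]
gripper_width: 9.6
gripper_force: 20.0
```

Run:
```python
from h import *
s=env.state();print(s['gripper_width'],s['gripper_force'],s['force'],s['ee_pos'],s['ee_rot'],s['qpos'].round())
f=eyes.grab_frame('scene');cv2.imwrite('pics/s2.png',cv2.resize(f['image'][120:360,150:470],(640,480)))
```

```text
9.564252029807571 19.993926286697388 [-6.42445515  6.87043029  7.99449785] [ 684.92296613 -118.75714723  148.34405751] [179.95578909 -35.52251288 175.21810965] [ -9.  54.  42.  -3. 119. -95.]
```

View pics/s2.png

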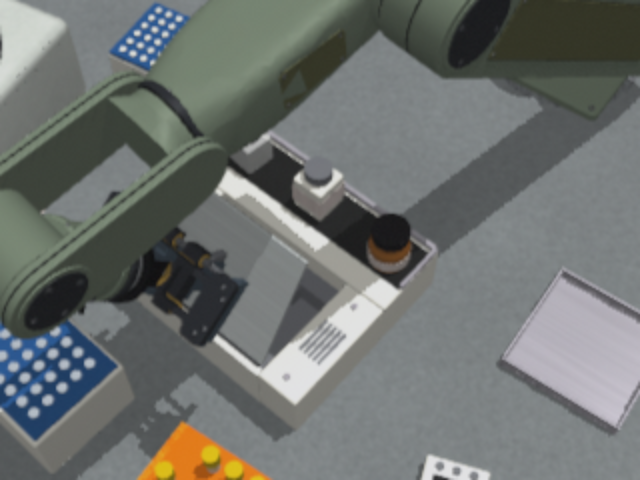

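The flap is up about 60° with the fin still gripped. In the crop the bottle stands at (318,185) with both neighbours in place. I let go, back off and go round to push from below.

send_rows(
  targets="0 0 0 0 0 0 30;0 0 0 0 0 0 30;0 0 0 0 0 0 30;0 0 0 0 0 0 30;0 0 -0.02 0 0 0 30;0 0 -0.045 0 0 0 30;0 0 -0.07 0 0 0 30;0 0 -0.07 0 0 0 30",
)

```text
time_s: 15.05
ee_pos: [729.2, -125.2, 205.7]
ee_rot: [-179.6, -34.4, 174.9]
force: [0.7, -0.4, 1.1]
gripper_width: 27.6
gripper_force: 0.0
```

Run:
```python
from h import *
go(st(200,0,285),tiltf(-4.4,0))
go(st(70,0,285),tiltf(-4.4,10))
```

```text
t 15.05 pos [ 729.2 -125.2  205.7] rot [-179.6  -34.4  174.9] q [ -9.4  60.3  19.6  -3.9 134.4 -96.3] 
 shift [ 0.0713  0.0012 -0.0474] turn [ -0.14 -34.4   -0.57]
t 15.05 pos [ 729.2 -125.2  205.7] rot [-179.6  -34.4  174.9] q [ -9.4  60.3  19.6  -3.9 134.4 -96.3] 
 shift [1.785e-01 1.000e-04 2.610e-02] turn [ -0.19 -44.4   -0.56]
```

send_rows(
  targets="0.035 0 -0.024 0 -7 0 20;0.0713 0.0012 -0.047 0 -14 0 0;0.0713 0.0012 -0.047 0 -21 0 0;0.0713 0.0012 -0.047 0 -28 0 0;0.107 0.001 -0.023 0 -34 -0.6 0;0.143 0.001 0.002 0 -40 -0.6 0;0.1785 0 0.026 0 -44.4 -0.6 0;0.1785 0 0.026 0 -44.4 -0.6 0;0.1785 0 0.026 0 -44.4 -0.6 0;0.1785 0 0.026 0 -44.4 -0.6 0",
)

```text
time_s: 15.88
ee_pos: [562.7, -110.3, 284.1]
ee_rot: [-179.9, 9.4, 175.7]
force: [0.4, -0.3, 0.7]
gripper_width: 0.2
gripper_force: 0.0
```

Run:
```python
from h import *
f=eyes.grab_frame('wrist');cv2.imwrite('pics/w6.png',f['image'])
# flap tip edge: station y=0 expected rows for angles
for th in (50,55,60,65): 
    a=np.radians(th);print(th,[proj(f,st(213-152*np.cos(a),y,77+152*np.sin(a))).round() for y in(-98,0,98)])
go(st(105,0,185),tiltf(-4.4,30))
```

```text
50 [array([176., 286.]), array([313., 286.]), array([451., 287.])]
55 [array([174., 305.]), array([313., 305.]), array([453., 306.])]
60 [array([173., 324.]), array([313., 325.]), array([453., 325.])]
65 [array([173., 343.]), array([313., 344.]), array([454., 344.])]
t 15.9333 pos [ 564.8 -110.6  284.2] rot [-179.9    9.4  175.7] q [-13.   11.3  89.8   1.4  69.5 -99. ] 
 shift [-2.130e-02  1.000e-04  1.041e-01] turn [ -0.09 -20.58   0.1 ]
```

send_rows(
  targets="-0.008 0 0.04 0 -7 0 0;-0.015 0 0.075 0 -14 0 0;-0.021 0 0.104 0 -20.6 0 0;-0.021 0 0.104 0 -20.6 0 0;-0.021 0 0.104 0 -20.6 0 0",
)

```text
time_s: 16.35
ee_pos: [596.1, -111.9, 174.9]
ee_rot: [179.9, 29.0, 175.6]
force: [-1.9, 1.1, -1.4]
gripper_width: 0.5
gripper_force: 0.0
```

Run:
```python
from h import *
for x,z in [(139,169),(157,177),(176,182),(196,184),(216,182),(224,181)]: go(st(x,0,z),tiltf(-4.4,30))
```

```text
t 16.35 pos [ 596.1 -111.9  174.9] rot [179.9  29.  175.6] q [ -14.5   11.   112.8   10.6   28.1 -108.2] 
 shift [-0.0327 -0.0012  0.0249] turn [ 0.11 -1.04  0.02]
t 16.35 pos [ 596.1 -111.9  174.9] rot [179.9  29.  175.6] q [ -14.5   11.   112.8   10.6   28.1 -108.2] 
 shift [-0.0523 -0.0012  0.0266] turn [ 0.11 -1.04  0.02]
t 16.35 pos [ 596.1 -111.9  174.9] rot [179.9  29.  175.6] q [ -14.5   11.   112.8   10.6   28.1 -108.2] 
 shift [-0.0714 -0.0012  0.0314] turn [ 0.11 -1.04  0.02]
t 16.35 pos [ 596.1 -111.9  174.9] rot [179.9  29.  175.6] q [ -14.5   11.   112.8   10.6   28.1 -108.2] 
 shift [-0.0898 -0.0012  0.0394] turn [ 0.11 -1.04  0.02]
t 16.35 pos [ 596.1 -111.9  174.9] rot [179.9  29.  175.6] q [ -14.5   11.   112.8   10.6   28.1 -108.2] 
 shift [-0.1064 -0.0012  0.0508] turn [ 0.11 -1.04  0.02]
t 16.35 pos [ 596.1 -111.9  174.9] rot [179.9  29.  175.6] q [ -14.5   11.   112.8   10.6   28.1 -108.2] 
 shift [-0.1129 -0.0013  0.0555] turn [ 0.11 -1.04  0.02]
```

send_rows(
  targets="0 0 0 0 0 0 0;0 0 0 0 0 0 0",
)

```text
time_s: 16.52
ee_pos: [606.4, -114.3, 187.1]
ee_rot: [-179.8, 30.1, 175.8]
force: [0.4, -0.1, 0.9]
gripper_width: 0.5
gripper_force: 0.0
```

Run:
```python
from h import *
for x,z in [(139,169),(224,181)]: go(st(x,0,z),tiltf(-4.4,30))
```

```text
t 16.5167 pos [ 606.4 -114.3  187.1] rot [-179.8   30.1  175.8] q [ -14.4   10.8  111.5   10.5   28.3 -108.1] 
 shift [-0.0171  0.0005  0.0308] turn [-0.08  0.13  0.16]
t 16.5167 pos [ 606.4 -114.3  187.1] rot [-179.8   30.1  175.8] q [ -14.4   10.8  111.5   10.5   28.3 -108.1] 
 shift [-0.0966  0.0003  0.0631] turn [-0.08  0.13  0.16]
```

send_rows(
  targets="-0.008 0 0.015 0 0 0 0;-0.017 0 0.031 0 0 0 0;-0.027 0 0.032 0 0 0 0;-0.037 0 0.033 0 0 0 0;-0.046 0 0.035 0 0 0 0;-0.0555 0 0.038 0 0 0 0;-0.065 0 0.042 0 0 0 0;-0.074 0 0.0465 0 0 0 0;-0.082 0 0.052 0 0 0 0;-0.09 0 0.058 0 0 0 0",
)

```text
time_s: 17.35
ee_pos: [711.3, -121.8, 180.0]
ee_rot: [-179.9, 30.0, 175.8]
force: [-1.6, 0.3, 1.6]
gripper_width: 0.5
gripper_force: 0.8
```

send_rows(
  targets="0 0 0 0 0 0 0;-0.003 0 0.0025 0 0 0 0;-0.0065 0 0.005 0 0 0 0;-0.0065 0 0.005 0 0 0 0",
)

```text
time_s: 17.68
ee_pos: [714.7, -121.9, 177.7]
ee_rot: [-179.9, 29.5, 175.8]
force: [-14.9, 0.1, 9.3]
gripper_width: 0.5
gripper_force: 8.4
```

Run:
```python
from h import *
s=env.state();print(s['ee_pos'],s['force'],s['qpos'].round(1))
```

```text
[ 714.74647995 -121.90319072  177.73322403] [-14.89208585   0.1205628    9.34469269] [ -12.4   20.6   98.5    7.5   31.9 -103.5]
```

The push stalled at 15 N, and the contact geometry puts the flap at about 101°, so it is at its stop. I retreat and look into the well.

Run:
```python
from h import *
go(st(150,0,200),tiltf(-4.4,20))
go(st(150,0,300),tiltf(-4.4,0))
go(st(200,0,310),tiltf(-4.4,0))
```

```text
t 17.6833 pos [ 714.7 -121.9  177.7] rot [-179.9   29.5  175.8] q [ -12.4   20.6   98.5    7.5   31.9 -103.5] 
 shift [ 0.0476 -0.0001 -0.0526] turn [-0.02  9.54  0.16]
t 17.6833 pos [ 714.7 -121.9  177.7] rot [-179.9   29.5  175.8] q [ -12.4   20.6   98.5    7.5   31.9 -103.5] 
 shift [-0.0017 -0.0003 -0.1396] turn [-0.05 29.54  0.16]
t 17.6833 pos [ 714.7 -121.9  177.7] rot [-179.9   29.5  175.8] q [ -12.4   20.6   98.5    7.5   31.9 -103.5] 
 shift [-0.0501 -0.0004 -0.1236] turn [-0.05 29.54  0.16]
```

send_rows(
  targets="0.024 0 -0.026 0 4 0 0;0.0476 0 -0.0526 0 9.5 0 0;0.03 0 -0.085 0 16 0 0;0.012 0 -0.12 0 22 0 0;-0.002 0 -0.1396 0 29.5 0 30;-0.026 0 -0.13 0 29.5 0 50;-0.05 0 -0.124 0 29.5 0 50;-0.05 0 -0.124 0 29.5 0 50;-0.05 0 -0.124 0 29.5 0 50;-0.05 0 -0.124 0 29.5 0 50",
)

```text
time_s: 18.52
ee_pos: [698.5, -120.5, 309.2]
ee_rot: [-179.9, 0.3, 175.7]
force: [-0.1, 1.0, 1.5]
gripper_width: 37.5
gripper_force: 0.0
```

Run:
```python
from h import *
import pickle
s=env.state();print(s['ee_pos'],s['force'],s['ee_rot'])
f=eyes.grab_frame('wrist');pickle.dump(f,open('w7.pkl','wb'));t=eyes.grab_frame('top');pickle.dump(t,open('t7.pkl','wb'))
cv2.imwrite('pics/w7.png',np.vstack([cv2.resize(f['image'][:280],(800,350)),np.hstack([cv2.resize(t['image'][150:280,240:440],(384,250)),cv2.resize(t['image'][220:320,140:300],(400,250)),np.zeros((250,16,3),np.uint8)])]))
for n,y in(('+',36),('-',-36)): print(n,proj(f,st(137,y,12+55)).round(1),proj(f,st(137,y,12+24)).round(1))
```

```text
[ 698.54203419 -120.53392676  309.2344918 ] [-0.0757037   0.99066374  1.47328411] [-179.9064309     0.27899883  175.68618524]
+ [349.4 138.5] [346.9 137.9]
- [277.  138.3] [279.5 137.7]
```

View pics/w7.png

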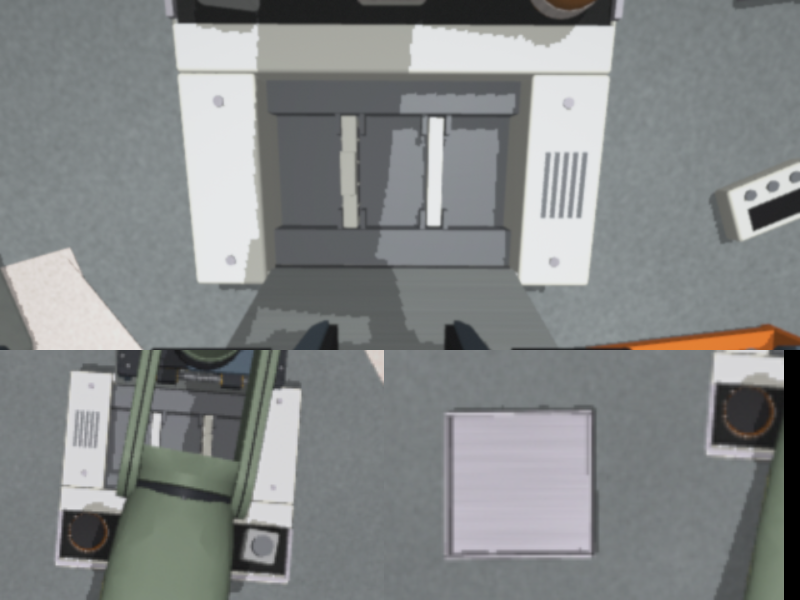

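The flap stands open. One plate is at native px (279,138) (−y slot, in shadow) and the other at (349,138) (+y slot). I find which has the tab from edge profiles and from the second view.

Run:
```python
from h import *
import pickle
f=pickle.load(open('w7.pkl','rb'));im=f['image'];g=cv2.cvtColor(im,cv2.COLOR_BGR2GRAY)
print("cols 264..294 / 334..364")
for r in range(86,190,6): print(r,g[r,266:292:1].tolist(),'|',g[r,336:362:1].tolist())
```

```text
cols 264..294 / 334..364
86 [94, 93, 93, 93, 94, 93, 93, 93, 93, 94, 94, 93, 94, 92, 94, 93, 93, 93, 93, 94, 94, 93, 94, 94, 94, 94] | [145, 145, 145, 145, 145, 144, 145, 145, 145, 145, 145, 145, 145, 145, 145, 145, 145, 145, 145, 145, 144, 145, 144, 145, 145, 145]
92 [66, 71, 84, 90, 92, 88, 81, 99, 108, 109, 111, 110, 110, 110, 110, 110, 110, 107, 93, 75, 71, 79, 89, 93, 89, 76] | [66, 73, 88, 96, 99, 92, 76, 67, 70, 70, 70, 69, 68, 67, 66, 66, 66, 64, 63, 61, 67, 87, 100, 102, 97, 78]
98 [92, 94, 93, 94, 94, 90, 103, 151, 174, 179, 179, 180, 180, 180, 180, 180, 181, 177, 156, 120, 103, 97, 95, 95, 92, 80] | [82, 95, 131, 143, 141, 125, 122, 166, 219, 230, 231, 231, 231, 232, 232, 231, 231, 226, 190, 120, 91, 128, 143, 142, 132, 108]
104 [94, 95, 95, 95, 94, 90, 92, 132, 167, 179, 179, 179, 180, 181, 180, 181, 180, 176, 155, 109, 73, 75, 89, 94, 91, 80] | [83, 103, 133, 143, 140, 127, 129, 178, 221, 230, 232, 232, 232, 232, 231, 232, 231, 224, 176, 108, 96, 130, 143, 143, 139, 134]
110 [95, 95, 94, 95, 95, 98, 115, 147, 174, 180, 179, 180, 180, 180, 181, 180, 181, 176, 158, 121, 97
[... 2729 characters left out ...]
, 94, 89, 114, 163, 180, 182, 181, 181, 182, 182, 182, 182, 178, 154, 121, 103, 98, 96, 95, 90] | [111, 133, 136, 130, 117, 153, 218, 231, 233, 233, 233, 233, 233, 233, 232, 223, 160, 94, 98, 127, 137, 138, 138, 139, 138, 137]
182 [63, 62, 63, 68, 81, 89, 90, 82, 77, 91, 100, 107, 111, 112, 111, 112, 112, 112, 108, 91, 72, 67, 76, 88, 91, 88] | [118, 130, 129, 116, 89, 74, 74, 75, 77, 77, 77, 78, 79, 77, 78, 75, 71, 74, 98, 121, 130, 123, 96, 79, 76, 76]
188 [95, 95, 94, 95, 94, 94, 95, 96, 95, 94, 95, 95, 95, 94, 95, 95, 96, 95, 95, 95, 95, 95, 95, 95, 95, 95] | [138, 138, 138, 139, 138, 137, 138, 138, 137, 137, 138, 138, 138, 137, 138, 138, 137, 137, 137, 137, 137, 137, 137, 138, 136, 137]
```

The −y plate's middle rows (119–155) are shifted outward, so it has the tab, with the tab's top at px (277.5,137). I take a second view from lower down for its height.

Run:
```python
from h import *
import pickle
f=pickle.load(open('w7.pkl','rb'));print(onz(f,277.5,137,67),st(137,-36,67))
go(st(190,-36,230),tiltf(-4.4,0))
# tray from pre-recorded top view: inner rim corners by colour
t=pickle.load(open('t7.pkl','rb'));h=cv2.cvtColor(t['image'],cv2.COLOR_BGR2GRAY)
m=np.zeros_like(h);m[235:315,155:235]=(h[235:315,155:235]>150)
c=max(cv2.findContours(m,0,2)[0],key=cv2.contourArea);r=cv2.minAreaRect(c);print(r,onz(t,*r[0],10))
```

```text
[ 630.61487169 -151.28310428   67.        ] [ 631.83434204 -151.90440593   67.        ]
t 18.6167 pos [ 698.  -120.5  310.2] rot [-179.9    0.3  175.7] q [-10.7  29.2  58.9  -0.1  91.6 -96.4] 
 shift [ 0.0111 -0.0362  0.0802] turn [-0.1   0.34  0.08]
((193.0, 272.5), (55.0, 58.0), 90.0) [441.11811276 268.85656629  10.        ]
```

send_rows(
  targets="0.011 -0.036 0.02 0 0.3 0 50;0.011 -0.036 0.05 0 0.3 0 50;0.011 -0.036 0.08 0 0.3 0 50;0.011 -0.036 0.08 0 0.3 0 50;0.011 -0.036 0.08 0 0.3 0 50",
)

```text
time_s: 19.03
ee_pos: [684.7, -155.6, 229.7]
ee_rot: [-179.9, -0.1, 175.7]
force: [0.8, 0.7, 0.0]
gripper_width: 45.7
gripper_force: 0.0
```

Run:
```python
from h import *
import pickle
f=pickle.load(open('w7.pkl','rb'));g=eyes.grab_frame('wrist');gr=cv2.cvtColor(g['image'],cv2.COLOR_BGR2GRAY)
p=proj(g,[631,-151.5,67]);print(p);x,y=p.astype(int)
for r in range(max(y-60,0),y+61,5): 
    row=gr[r,x-25:x+26].astype(int);k=np.where(row>140)[0]
    print(r,(k.min()+x-25,k.max()+x-25) if len(k) else None)
cv2.imwrite('pics/w8.png',g['image']);pickle.dump(g,open('w8.pkl','wb'))
go(st(137,-36,140),tiltf(-4.4,0))
```

```text
[313.61113577 154.79899714]
94 None
99 None
104 (np.int64(308), np.int64(321))
109 (np.int64(308), np.int64(321))
114 (np.int64(308), np.int64(338))
119 (np.int64(308), np.int64(338))
124 (np.int64(308), np.int64(338))
129 (np.int64(308), np.int64(338))
134 (np.int64(308), np.int64(338))
139 (np.int64(308), np.int64(338))
144 (np.int64(307), np.int64(338))
149 (np.int64(308), np.int64(338))
154 (np.int64(308), np.int64(338))
159 (np.int64(308), np.int64(336))
164 (np.int64(307), np.int64(332))
169 (np.int64(308), np.int64(321))
174 (np.int64(308), np.int64(322))
179 (np.int64(308), np.int64(320))
184 (np.int64(308), np.int64(320))
189 (np.int64(308), np.int64(320))
194 (np.int64(308), np.int64(321))
199 (np.int64(308), np.int64(320))
204 (np.int64(308), np.int64(321))
209 None
214 None
t 19.0833 pos [ 686.1 -155.8  231.9] rot [-179.9    0.2  175.7] q [-13.7  29.7  68.8  -0.1  81.3 -99.4] 
 shift [ 0.0547 -0.      0.0917] turn [-0.11  0.19  0.09]
```

Run:
```python
from h import *
import pickle
f=pickle.load(open('w7.pkl','rb'));g=pickle.load(open('w8.pkl','rb'))
print(tri((f,279.5,137),(g,314.5,154.5)))
```

```text
(array([ 631.23010383, -150.60974114,   53.01228985]), [array([-0.1,  0.3]), array([ 0.2, -0.4])])
```

send_rows(
  targets="0.02 0 0.03 0 0.2 0 40;0.04 0 0.06 0 0.2 0 40;0.055 0 0.092 0 0.2 0 40;0.055 0 0.092 0 0.2 0 40;0.055 0 0.092 0 0.2 0 40",
)

```text
time_s: 19.5
ee_pos: [632.2, -151.8, 139.9]
ee_rot: [-179.9, 0.0, 175.7]
force: [0.5, -0.3, 0.0]
gripper_width: 36.2
gripper_force: 0.0
```

Run:
```python
from h import *
go([631,-151.8,40],tiltf(-4.4,0))
```

```text
t 19.5 pos [ 632.2 -151.8  139.9] rot [-179.9    0.   175.7] q [-1.450e+01  2.790e+01  8.540e+01 -1.000e-01  6.670e+01 -1.001e+02] 
 shift [0.0012 0.0001 0.0999] turn [-0.11  0.    0.1 ]
```

send_rows(
  targets="0.001 0 0.03 0 0 0 40;0.001 0 0.06 0 0 0 40;0.001 0 0.08 0 0 0 40;0.001 0 0.098 0 0 0 40;0.001 0 0.098 0 0 0 40;0.001 0 0.098 0 0 0 0;0.001 0 0.098 0 0 0 0;0.001 0 0.098 0 0 0 0;0.001 0 0.098 0 0 0 0;0.001 0 0.098 0 0 0 0;0.001 0 0.098 0 0 0 0;0.001 0 0.098 0 0 0 0",
  grip_force=25,
)

```text
time_s: 20.5
ee_pos: [632.2, -152.3, 42.5]
ee_rot: [-179.9, 0.2, 175.7]
force: [0.8, 0.2, 6.0]
gripper_width: 11.8
gripper_force: 25.0
```

send_rows(
  targets="0 0 0 0 0 0 0;0 0 0 0 0 0 0",
)

```text
time_s: 20.67
ee_pos: [632.2, -152.3, 42.5]
ee_rot: [-179.9, 0.2, 175.7]
force: [0.9, 0.5, 7.3]
gripper_width: 11.6
gripper_force: 25.0
```

send_rows(
  targets="0 0 -0.005 0 0 0 0;0 0 -0.012 0 0 0 0;0 0 -0.022 0 0 0 0;0 0 -0.035 0 0 0 0;0 0 -0.05 0 0 0 0;0 0 -0.07 0 0 0 0;0 0 -0.095 0 0 0 0;0 0 -0.125 0 0 0 0;0 0 -0.16 0 0 0 0;0 0 -0.19 0 0 0 0;0 0 -0.205 0 0 0 0;0 0 -0.205 0 0 0 0",
)

```text
time_s: 21.67
ee_pos: [632.6, -152.1, 251.1]
ee_rot: [-179.8, 0.5, 175.7]
force: [0.4, -0.5, -0.6]
gripper_width: 11.7
gripper_force: 25.0
```

Run:
```python
from h import *
s=env.state();print(s['gripper_width'],s['gripper_force'],s['force'])
go([440,268,240],tiltf(-4.4,0))
```

```text
11.661167020145667 24.99989815056324 [ 0.40273602 -0.47253083 -0.58498613]
t 21.6667 pos [ 632.6 -152.1  251.1] rot [-179.8    0.5  175.7] q [-1.450e+01  2.400e+01  7.560e+01 -1.000e-01  7.990e+01 -1.001e+02] 
 shift [0.2237 0.4045 0.0078] turn [-0.21  0.47  0.09]
```

send_rows(
  targets="0.008 0.015 0 0 0.2 0 0;0.022 0.04 0 0 0.4 0 0;0.04 0.072 0.001 0 0.4 0 0;0.06 0.108 0.002 0 0.4 0 0;0.08 0.144 0.003 0 0.4 0 0;0.1 0.18 0.004 0 0.4 0 0;0.12 0.216 0.005 0 0.4 0 0;0.14 0.252 0.006 0 0.4 0 0;0.16 0.288 0.007 0 0.4 0 0;0.18 0.324 0.008 0 0.4 0 0;0.198 0.356 0.008 0 0.4 0 0;0.21 0.38 0.008 0 0.4 0 0",
)

```text
time_s: 22.67
ee_pos: [446.0, 245.1, 235.0]
ee_rot: [-179.8, -0.7, 175.8]
force: [0.5, 0.1, -1.1]
gripper_width: 12.2
gripper_force: 25.0
```

send_rows(
  targets="0.007 0.013 0 0 0 0 0;0.012 0.021 0 0 0 0 0;0.0137 0.0245 0.005 0 0 0 0;0.0137 0.0245 0.015 0 0 0 0;0.0137 0.0245 0.03 0 0 0 0;0.0137 0.0245 0.05 0 0 0 0;0.0137 0.0245 0.07 0 0 0 0;0.0137 0.0245 0.085 0 0 0 0;0.0137 0.0245 0.092 0 0 0 0;0.0137 0.0245 0.092 0 0 0 0;0.0137 0.0245 0.092 0 0 0 0;0.0137 0.0245 0.092 0 0 0 0",
)

```text
time_s: 23.67
ee_pos: [438.2, 268.3, 145.7]
ee_rot: [-179.9, -0.4, 175.7]
force: [-0.1, 0.1, -0.8]
gripper_width: 11.9
gripper_force: 25.0
```

Run:
```python
from h import *
s=env.state();print(s['gripper_width'],s['gripper_force'],s['force'],s['qvel'].round(2))
go([440,268,137],tiltf(-4.4,0))
f=eyes.grab_frame('scene');t=eyes.grab_frame('top')
# bottle, flap and filter checks by colour, no picture
print('filter underside px scene',proj(f,[440,268,106]),'top flap-tip px',proj(t,st(213+26,0,227)))
cv2.imwrite('pics/end_s.png',f['image']);cv2.imwrite('pics/end_t.png',t['image'])
# upright bottle: grey cap blob in top view
for n,p in(('cap',st(0,0,152)),('shoulder',st(-21,19,134)),('strip beside',st(0,50,80))):
    u,v=proj(t,p).astype(int);print(n,u,v,t['image'][v,u])
# two-view cap centre
def cap(F):
    u,v=proj(F,st(0,0,152)).astype(int);a=F['image'][v-12:v+13,u-12:u+13].astype(int);m=((abs(a.max(2)-a.min(2))<25)&(a.mean(2)>80)&(a.mean(2)<165)).astype(np.uint8)
    n,l,s,c=cv2.connectedComponentsWithStats(m);i=1+s[1:,4].argmax();print(s[i]);return F,*(c[i]+[u-12,v-12])
print(tri(cap(t),cap(f)))
```

```text
11.892443789502043 24.99989815056324 [-0.09456598  0.08797594 -0.83801509] [ 0.29 -0.49 -0.45  0.03 -0.1   0.1 ]
t 23.6667 pos [438.2 268.3 145.7] rot [-179.9   -0.4  175.7] q [ 30.1  16.2 103.3   0.2  60.9 -55.7] 
 shift [-0.0019 -0.0001  0.0087] turn [-0.06 -0.39  0.05]
filter underside px scene [453.13332238 275.81876726] top flap-tip px [341.22131059 149.1442932 ]
cap 332 249 [138 133 130]
shoulder 324 257 [228 226 226]
strip beside 312 249 [41 42 42]
[  5   4  17  16 191]
[  0   0  25  25 463]
(array([ 500.78235409, -105.41924766,  166.75990037]), [array([ 0.1, -0. ]), array([0.1, 0. ])])
```

send_rows(
  targets="-0.001 0 0.003 0 0 0 0;-0.002 0 0.006 0 -0.4 0 0;-0.002 0 0.0085 0 -0.4 0 0;-0.002 0 0.0085 0 -0.4 0 0;-0.002 0 0.0085 0 -0.4 0 0;-0.002 0 0.0085 0 -0.4 0 0;-0.002 0 0.0085 0 -0.4 0 0;-0.002 0 0.0085 0 -0.4 0 0",
)

```text
time_s: 24.43
ee_pos: [439.4, 268.3, 136.6]
ee_rot: [-179.9, -0.1, 175.7]
force: [-0.7, -0.1, -1.3]
gripper_width: 11.9
gripper_force: 25.0
```

Run:
```python
from h import *
s=env.state();print(s['ee_pos'],s['ee_rot'],s['gripper_force'],s['qvel'].round(2))
t=eyes.grab_frame('top');f=eyes.grab_frame('scene')
def c(F,p): u,v=proj(F,p).round().astype(int);return u,v,F['image'][v,u].tolist()
print('blank',c(t,st(137,36,36)),'floor',c(t,st(137,70,12)),c(t,st(137,0,12)),'filter slot',c(t,st(137,-36,14)))
# filter outline in scene: expected corners of body, measured white blob nearby
X=XS*45;b=s['ee_pos']-[0,0,30.5]
print('expected',[proj(f,b+k*X+[0,0,h]).round(0).tolist() for k in(-1,1) for h in(0,38)])
u,v=proj(f,b+[0,0,19]).astype(int);a=f['image'][v-45:v+45,u-60:u+60]
h=cv2.cvtColor(a,cv2.COLOR_BGR2HSV);m=((h[...,2]>215)&(h[...,1]<14)).astype(np.uint8)
n,l,q,ce=cv2.connectedComponentsWithStats(m)
for i in range(1,n):
    if q[i,4]>60:
        p=np.argwhere(l==i)[:,::-1]+[u-60,v-45];print(q[i,4],cv2.approxPolyDP(cv2.convexHull(p.astype(np.int32)),3,True)[:,0].tolist())
```

```text
[439.41104646 268.2857873  136.56938663] [-1.79899323e+02 -5.74141046e-02  1.75691856e+02] 24.99991089105606 [-0.04 -0.08 -0.02 -0.06 -0.05  0.  ]
blank (np.int64(321), np.int64(200), [223, 222, 222]) floor (np.int64(308), np.int64(200), [137, 132, 129]) (np.int64(334), np.int64(202), [136, 132, 129]) filter slot (np.int64(347), np.int64(203), [137, 132, 129])
expected [[463.0, 263.0], [468.0, 255.0], [443.0, 289.0], [447.0, 281.0]]
```

Run:
```python
from h import *
f=eyes.grab_frame('scene');g=cv2.cvtColor(f['image'],cv2.COLOR_BGR2GRAY)
print('   cols 430..482')
for r in range(244,304,3): print(r,g[r,430:484:3].tolist())
```

```text
cols 430..482
244 [131, 126, 101, 61, 71, 122, 124, 91, 32, 34, 46, 60, 52, 47, 47, 48, 57, 28]
247 [128, 126, 126, 125, 69, 68, 88, 34, 64, 57, 28, 42, 48, 61, 47, 48, 125, 33]
250 [124, 125, 127, 128, 127, 111, 36, 36, 36, 39, 74, 38, 34, 47, 58, 45, 33, 52]
253 [124, 125, 129, 127, 125, 96, 28, 29, 34, 49, 44, 62, 61, 28, 40, 35, 44, 54]
256 [168, 105, 154, 127, 126, 125, 79, 26, 26, 59, 67, 126, 209, 64, 40, 28, 35, 51]
259 [168, 109, 84, 144, 141, 125, 130, 90, 37, 34, 92, 68, 41, 32, 38, 63, 30, 43]
262 [174, 175, 141, 95, 82, 157, 131, 62, 43, 43, 161, 72, 32, 33, 33, 34, 89, 44]
265 [170, 173, 175, 176, 141, 101, 82, 48, 27, 154, 153, 27, 28, 29, 50, 85, 122, 121]
268 [175, 172, 170, 173, 175, 175, 96, 44, 137, 153, 72, 48, 68, 28, 62, 58, 67, 105]
271 [176, 175, 174, 171, 170, 172, 128, 44, 114, 121, 45, 60, 127, 127, 124, 126, 80, 67]
274 [173, 176, 176, 175, 173, 170, 170, 155, 144, 45, 48, 82, 162, 138, 126, 125, 126, 124]
277 [175, 175, 176, 175, 175, 176, 153, 153, 116, 108, 165, 140, 95, 84, 152, 122, 130, 126]
280 [173, 175, 175, 175, 176, 152, 152, 142, 137, 172, 173, 175, 178, 107, 88, 88, 156, 124]
283 [174, 174, 175, 176, 176, 114, 122, 122, 177, 176, 172, 173, 176, 179, 153, 100, 86, 116]
286 [175, 173, 177, 175, 135, 115, 100, 176, 177, 177, 179, 176, 175, 176, 178, 182, 154, 108]
289 [175, 173, 153, 107, 158, 116, 174, 178, 179, 177, 177, 180, 181, 178, 177, 179, 182, 184]
292 [175, 120, 106, 107, 168, 177, 177, 176, 178, 182, 180, 180, 179, 181, 181, 180, 180, 121]
295 [122, 107, 106, 135, 177, 177, 176, 179, 179, 179, 181, 183, 181, 181, 182, 185, 165, 171]
298 [108, 108, 137, 176, 177, 178, 179, 178, 178, 180, 180, 181, 182, 185, 185, 183, 110, 125]
301 [111, 110, 170, 181, 180, 179, 180, 179, 180, 179, 181, 182, 180, 182, 187, 135, 171, 122]
```

The filter's outline in the scene view matches the predicted upright pose: its top edge runs from (446,280) to (460,262) and its lower corner is near (445,289).

```bash
python3 -c "
from h import *
print(env.job_done())"
```

```text
the job is handed in; nothing more can be done
None
```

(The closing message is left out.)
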